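Latch the two-part terrine mould

TASK

Close the two-part pressing mould: push its loose half fully home against the fixed half, hook the sprung wire loop of the draw latch under the lip of the keeper on the loose half, then press the lever down over centre until it lies flat and stays there by itself, the loop drawn tight. Do not knock over or shift the things standing around it.

Things in the scene. Friction and masses are not known exactly. Their poses are not given: they have to be found in the camera images.
- mould: Fixed part of an aluminium pressing mould on a steel base plate, 330 x 166 x 12 mm (x -125 to +205). Origin on the table under the lever's pivot; x = closing axis, from fixed to loose half; z up. Fixed half: box 130 mm wide, x -110 to +36 mm, deck 90 mm above the table. On the deck: latch bracket (32 mm high), rubber lever rest (21 mm high, x -52), lugs by the joint face.
- half: Loose half, about 0.8 kg, 114 mm long, 130 mm wide, deck also 90 mm above the table. Stands on the base plate between guide rails (26 mm above the table, 1.5 mm play) and slides along the mould's x. Origin at the foot of its joint face, mid-width, 12 mm above the table; x points outward, outer end wall at x = 114 mm. Starts 10 to 30 mm open; shut, its origin is at x = 36 mm of the mould.
- half_face (a point): Middle of the loose half's joint face, 39 mm above its underside.
- mould_face (a point): Middle of the fixed half's joint face; meets half_face when shut. On both decks, at the joint face, stand lugs 36 mm high, 12 mm long, |y| = 46 to 60 mm.
- keeper_throat (a point): Where the centre of the loop's bar must lie: 40 mm beyond the loose half's joint face, 22 mm above the deck, behind the keeper and under its lip. Keeper: dark post 16 mm wide, 12 thick, 31 high; its back face is 2.5 mm before this point; the lip reaches 7 mm out from that face over this point, underside 25.5 mm and top 30.5 mm above the deck. Behind it the deck is free.
- latch_pivot (a point): Lever's pivot axis (along the mould's y), 26 mm above the fixed deck, above the mould's origin.
- lever (a joint): Lever angle (rad): 0 = shut, flat, pointing to the mould's -x; grows as it swings up and over towards +x, to a stop at 2.007 (25 degrees past upright, towards the keeper). Friction hinge (0.06 N m), stays where left. Starts 0.75 to 1.1. With the loop hooked, pressing it shut takes about 4 N near the tip and snaps over just before 0.
- lever_tip (a point): Near the free end of the lever, 58 mm from the pivot: a dark steel bar 18 mm wide (along y), 6 mm thick, ending 4 mm beyond this point.
- loop_hinge (a joint): Angle of the loop about its hinge on the lever. That hinge is 20 mm from the lever's pivot, 8 degrees further round than the lever (lever shut: 19.8 mm to -x of the pivot, 2.8 mm below). Loop direction above the mould's +x = this angle minus the lever's. A light spring (about 0.3 N at the bar) folds it back to its stop at 3.75: let go before the bar is under the lip, it springs off.
- loop (a joint): Stretch of the loop along its length (m): 0 slack, stiffness 4000 N/m. Near 0.007 when the latch is shut and tight.
- loop_bar (a point): Middle of the loop's end bar. Loop: U of 5 mm steel wire, 39 mm wide over its sides, 29 inside, bar 87.8 mm from the loop's hinge when slack; may be gripped across its two sides at the bar. With the lever at its open stop the bar clears the lip by about 8 mm if the loose half is home; drawing the bar back into the throat swings the lever partly back.
- mushroom_a: Bystander: brown mushroom, cap down, 52 mm across, 45 mm high, beside the mould. Origin under it.
- mushroom_b: Bystander: mushroom, cap down, 44 mm across, 38 mm high, beside the mould. Origin under it.
- spatula: Bystander: spatula 260 mm long lying beside the mould.
- pan: Bystander: small aluminium sheet pan 165 x 240 x 25 mm with mushrooms in it.
- spray_bottle: Bystander: clear bottle 66 mm across, 190 mm high. Origin under it.
- jar: Bystander: glass jar 70 mm across, 100 mm high. Origin under it.
- bowl: Bystander: steel bowl 150 mm across, 60 mm high. Origin under it.
Things that resemble listed ones, but are neither listed nor needed, are in the scene too. Leave any green, orange or yellow look-alike of the half alone.

How it is judged:
On the way:
1. the loop's bar is under the keeper's lip, the lever still raised (x of loop_bar in the frame of half between 0.036 and 0.048 m and z of loop_bar in the frame of half below 0.104 m and value of joint lever above 0.4 rad), for 0.2 s.
At the end, for the whole second after the job is handed in: The lever lies shut (within 0.08 rad), the loop's bar is behind the keeper under its lip (within about 5 mm of the throat) and pulls on it with more than 10 N, and the halves are shut face to face (face centres within 4 mm), level and at rest (value of joint lever below 0.08 rad and contact force between loop and half above 10 N and x of loop_bar in the frame of half between 0.036 and 0.046 m and z of loop_bar in the frame of half below 0.104 m and distance between half_face and mould_face below 0.004 m and angle between half's own z axis and vertical below 0.03 rad and linear speed of half below 0.01 m/s); the robot touches nothing.
It fails at once if a standing bystander is tipped (angle between any of spray_bottle, jar, bowl's own z axis and vertical above 0.5 rad).
It fails at once if a bystander is shifted by more than 40 mm (distance of any of spray_bottle, jar, bowl, pan, spatula, mushroom_a, mushroom_b from where it was at the start of the episode above 0.04 m).
It also fails if it takes over 67 s, if anything falls off the work surface, if the arm or the gripper's body presses on something with over 40 N, if the wrist force passes 120 N, or if a joint passes its speed limit or range.

ROBOT

A 6-joint arm with a two-finger parallel gripper is mounted at the origin on the work surface. World frame = base frame: x ahead of the robot, y to its left, z up, the work surface at z = 0. Lengths are in m, angles in rad, forces in N, time in s.
With the tool pointing down it reaches from about 0.35 to 0.775 m from the base axis. Payload 7.3 kg.
Tool frame: the origin (TCP) lies at the very end of the fingers, on their centre line; the grasp point (between the pads) lies 19 mm behind it; z points along the fingers, y is the line along which they close (so a half turn about z gives the same grasp; the last joint's range is limited). The gripper opens to 92 mm and grips with 3 to 60 N. Pads are 19 mm wide; open, the fingers measure 130 mm over their backs; the gripper's body (75 mm by 190 mm) begins 47 mm behind the grasp point.
Start: joints at [1.102, 0.342, 1.524, -0, 1.275, -0.146], TCP at [0.167, 0.498, 0.227] pointing down, gripper open.
Joint ranges: [-2.53, 2.53], [-0.77, 2.02], [0.04, 2.7], [-1, 4.14], [0.28, 2.66], [-3.11, 3.11]. Speed limits (rad/s): [2.57, 2.57, 3.14, 3.14, 3.14, 3.14].

INTERFACE

Orientations are given as [roll, pitch, yaw] about the fixed x, y, z axes, in that order (R = Rz(yaw) Ry(pitch) Rx(roll)).
In Python, from cell import robot gives the robot as it stands.
- The arm moves only by the tool apply_moves, never from a script. Its argument "motion" is text: rows parted by semicolons, each of 7 numbers parted by spaces: the opening in per cent of the stroke, from 0 (shut) to 100 (fully open), then the shift along the tool's x, y, z in cm, then the turn, a rotation vector about the tool's x, y, z in rad. A call has 1 to 20 rows; each row shifts and turns the commanded pose from where the row before left it, along the tool's axes as they then stand; what a row does not reach is not made up. A row lasts 1/8 s, in which the tool goes at most 62.5 mm and 10.7 degrees, less where a joint would pass 70% of its speed; a pose out of reach is approached as far as the arm can. A call with a gripper value outside its range is refused whole. The fingers move at their own pace and stop on an object; "force" is the grip in N (left out, the last holds). Time passes only in rows, so rows that do not move let the fingers close. It gives the time, the measured TCP pose, the force, the opening and the grip force at its end, in the units of the state.
- robot.observe(): the state, without advancing time (a new reading comes with each control period).
- robot.read_camera(name): name is "side" or "top" or "wrist"; returns a dict with "img" (420x560x3 uint8, red, green, blue), "fovy" (degrees; the focal length in pixels is half the picture's height over the tangent of half this angle, whatever the lens; pixels are square), "cx", "cy" (the principal point, pixels), "k1" (the pictures are not rectified: a ray, as slopes to the right and down, at radius r is drawn at 1 + k1 r^2 times it, then the intrinsics apply), "R" (3x3) and "t" (3): a world point X has camera coordinates R X + t; the wrist camera has in their place "hand_eye" (4x4, takes a point from camera to tool coordinates, whose origin is the TCP and whose axes are the flange's). Camera axes: x right, y down, z forward; pixel columns grow to the right and rows downward; lengths in m; the calibration is good to about 2 mm. A picture is of the moment at which its call begins: read the wrist's pose just before it. There is no depth.
- robot.hand_in(): hands the job in; it is judged then, once.
Trained networks look in a picture, given as the dict that the camera call returned (one of the last four; its "shot" number tells which), for a name from the list of things; names that differ only in an ending like _2 or _b are one class to them, and where a whole thing is asked for, a point or a joint stands for the part that bears it (a point fixed in the world has none). Each returns a list of dicts, best first, with "score" (0 to 1); they miss things now and then, are a little off and sometimes report something else, mostly with a low value. They report only what shows in the picture. A call takes as long as a camera call. They do not tell look-alikes from the thing itself.
- robot.search_frame(target, picture): "centre" ([x, y, z] in m, in world coordinates, good to about 4 mm: the middle of the surface that is visible of it).
- robot.trace(target, picture): "pixels" (420x560 bool, what is visible of it).
The state is a dict: "time": time; "qpos": joint angles; "qvel": joint speeds; "joint_efforts": joint torques, N m; "tool_pos": TCP position; "tool_rot": TCP orientation; "contact_force": force on the tool from outside, world axes, zero at the start; "torque": the same for the moment, N m; "opening": finger opening in m; "grip_force": force on a finger pad.
Only numpy, scipy, OpenCV 4.12 (cv2) and the standard library are available. Lean on these libraries where they do the work, as an engineer would, in place of code of your own. Each camera call takes 0.05 s, during which the arm holds its last target. There are 200 camera calls.

## Working session

There is one attempt and no reset: what is moved stays moved. The work goes in short steps, Python scripts to look and compute and a tool call to move; the robot and the scene stay as the last step left them, time stands still between calls to the robot, and variables do not carry over. Pictures are saved under pics/ and viewed, at most 10 in all, crops included, and the job is handed in when it is done.

Besides the shell and the picture viewer there is one more tool, called after "Request:" as name(argument=value, ...) on one line, values as JSON. apply_moves: Moves the arm, as the interface text tells. Its arguments: {"type":"object","properties":{"motion":{"type":"string"},"force":{"type":"number"}},"required":["motion"]}

```bash
ls; mkdir -p pics
cat > h.py <<'E'
import numpy as np, cv2
from scipy.spatial.transform import Rotation as Ro
from cell import robot
def cam(name):
    s=robot.observe(); p=robot.read_camera(name)
    if 'hand_eye' in p:
        T=np.eye(4); T[:3,:3]=Ro.from_euler('xyz',s['tool_rot']).as_matrix(); T[:3,3]=s['tool_pos']
        M=np.linalg.inv(T@np.array(p['hand_eye'])); p['Rw'],p['tw']=M[:3,:3],M[:3,3]
    else: p['Rw'],p['tw']=np.array(p['R']),np.array(p['t'])
    return p
def f(p): return 210/np.tan(np.radians(p['fovy']/2))
def proj(p,X):
    c=np.atleast_2d(X)@p['Rw'].T+p['tw']; u=c[:,:2]/c[:,2:]
    u=u*(1+p['k1']*(u**2).sum(1,keepdims=True)); return u*f(p)+[p['cx'],p['cy']]
def ray(p,px):
    d=(np.atleast_2d(px)-[p['cx'],p['cy']])/f(p); u=d.copy()
    for _ in range(20): u=d/(1+p['k1']*(u**2).sum(1,keepdims=True))
    r=np.c_[u,np.ones(len(u))]@p['Rw']; return -p['Rw'].T@p['tw'], r
def atz(p,px,z):
    o,r=ray(p,px); return o+r*((z-o[2])/r[:,2:])
def save(p,n,crop=None,k=1):
    im=p['img'][:,:,::-1]
    if crop: a,b,c,d=crop; im=im[b:d,a:c]
    cv2.imwrite('pics/'+n,cv2.resize(im,None,fx=k,fy=k,interpolation=cv2.INTER_CUBIC))
E
python3 - <<'E'
from h import *
ims=[]
for n in ['side','top']:
    p=cam(n); ims.append(p['img'])
    print(n,p['fovy'],p['k1'],-p['Rw'].T@p['tw'])
    for t in ['mould','half','lever','lever_tip','loop','loop_bar','half_face','keeper_throat','latch_pivot','mushroom_a','spatula','pan','spray_bottle','jar','bowl']:
        r=robot.search_frame(t,p)
        print(t,[(np.round(a['centre'],3).tolist(),round(a['score'],2)) for a in r[:4]])
    save(p,n+'0.png',None,1.4)
print(robot.observe())
E
```

```text
pics
side 48.79219769756907 -0.026115235581225305 [-0.02677475 -0.89400839  0.88494363]
mould [([0.48, -0.211, 0.074], 0.68)]
half [([0.757, -0.254, 0.078], 0.96), ([0.502, -0.045, 0.086], 0.82), ([0.213, -0.275, 0.084], 0.78), ([0.392, 0.154, 0.079], 0.71)]
lever [([0.504, -0.179, 0.145], 0.56)]
lever_tip [([0.504, -0.181, 0.148], 0.72), ([0.5, -0.046, 0.091], 0.31)]
loop [([0.508, -0.213, 0.153], 0.66), ([0.504, -0.18, 0.15], 0.55)]
loop_bar [([0.507, -0.213, 0.147], 0.65)]
half_face [([0.498, -0.044, 0.09], 0.74), ([0.213, -0.279, 0.079], 0.72), ([0.392, 0.15, 0.077], 0.61), ([0.387, -0.044, 0.019], 0.6)]
keeper_throat [([0.499, -0.043, 0.087], 0.89), ([0.22, -0.278, 0.078], 0.71), ([0.392, 0.149, 0.078], 0.7), ([0.76, -0.25, 0.078], 0.66)]
latch_pivot [([0.476, -0.209, 0.077], 0.75)]
mushroom_a [([0.383, -0.216, 0.026], 0.59), ([0.389, -0.041, 0.02], 0.49)]
spatula [([0.643, -0.1, 0.009], 0.79)]
pan [([0.487, -0.544, 0.007], 0.63), ([0.365, 0.45, 0.064], 0.45), ([0.385, -0.044, 0.017], 0.31), ([0.478, -0.209, 0.076], 0.17)]
spray_bottle [([0.608, -0.441, 0.104], 0.84)]
jar [([0.3
[... 1216 characters left out ...]
{'time': 1.6, 'qpos': array([ 1.10201472e+00,  3.41993495e-01,  1.52408727e+00, -3.95218463e-05,
        1.27540330e+00, -1.45998280e-01]), 'qvel': array([-4.62110424e-05, -1.12594122e-03, -6.90901616e-04,  2.04523990e-03,
        1.07016680e-03, -8.39610351e-04]), 'joint_efforts': array([-1.80019673e-03, -4.31140709e+01, -2.44465631e+01,  7.16586784e-02,
        4.85338317e-02, -1.51427082e-05]), 'tool_pos': array([0.16653352, 0.49791042, 0.22674834]), 'tool_rot': array([3.14149072e+00, 5.32066392e-05, 2.81882083e+00]), 'contact_force': array([-0.0285275 , -0.35771525,  0.08877784]), 'torque': array([-0.00485111, -0.00782133, -0.0376351 ]), 'grip_force': 0.0, 'opening': 0.09215474326512337}
```

View pics/top0.png

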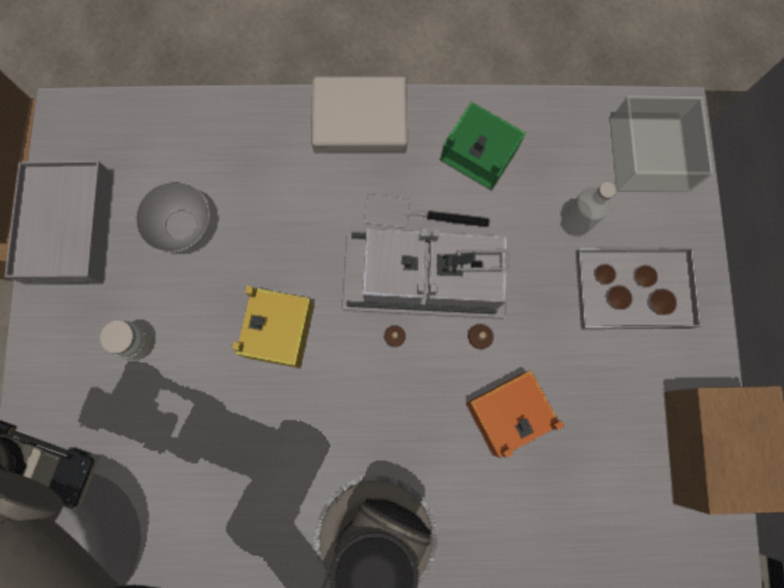

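View pics/side0.png

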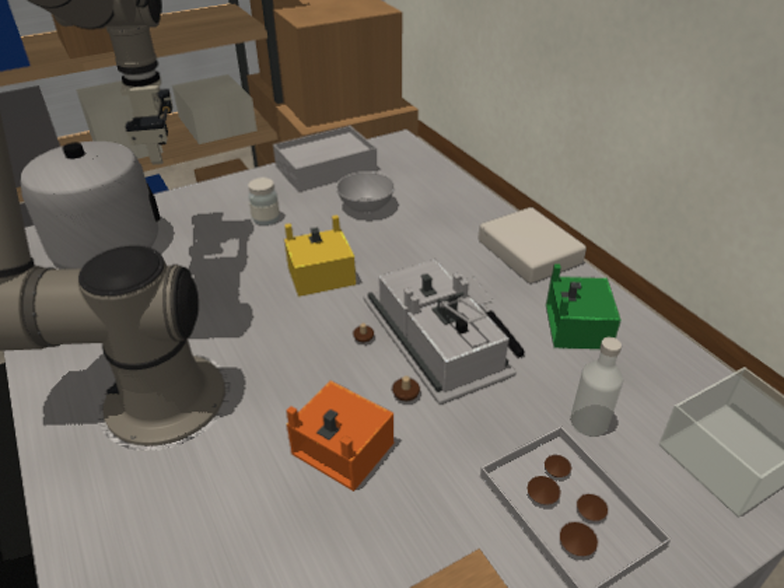

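The mould is the bare aluminium assembly at about (500,270) in the top view. Its loose half is the left grey block at (395,262). The yellow (272,327), orange (515,413) and green (482,145) blocks are look-alikes to leave alone. Next I'll go above it and take a look with the wrist camera.

```bash
cat >> h.py <<'E'
def rows(way, g, n0=None, dp=.05, dr=.15):
    """way: list of (pos, R or None) world targets from current measured pose; prints rows"""
    s=robot.observe() if n0 is None else None
    p,R=(np.array(s['tool_pos']),Ro.from_euler('xyz',s['tool_rot'])) if s else n0
    out=[]
    for P,Q in way:
        P=np.array(P,float); Q=R if Q is None else Q
        rv=(R.inv()*Q).as_rotvec(); n=int(max(1,np.ceil(np.linalg.norm(P-p)/dp),np.ceil(np.linalg.norm(rv)/dr)))
        p0=p
        for i in range(n):
            d=R.inv().apply(p0+(P-p0)*(i+1)/n-p)*100
            d=np.round(d,2); w=np.round(rv/n,3)
            p=p+R.apply(d/100); R=R*Ro.from_rotvec(w)
            out.append(' '.join('%g'%v for v in [g,*d,*w]))
    print(len(out)); print('; '.join(out).replace('-0 ','0 ')); return p,R
E
python3 - <<'E'
from h import *
p=cam('wrist'); print(np.round(p['hand_eye'],3),p['fovy'],p['k1'])
rows([([0.5,-0.08,0.36],Ro.from_euler('xyz',[np.pi,0,np.pi/2]))],100)
E
```

```text
[[-0.001 -0.955 -0.296  0.081]
 [ 1.    -0.001 -0.    -0.001]
 [-0.    -0.296  0.955 -0.158]
 [ 0.     0.     0.     1.   ]] 70.1543795101447 -0.06506583266689384
14
100 -3.57 -3.16 -0.95 0 0 0.089; 100 -3.83 -2.83 -0.95 0 0 0.089; 100 -4.07 -2.48 -0.96 0 0 0.089; 100 -4.28 -2.1 -0.95 0 0 0.089; 100 -4.45 -1.72 -0.95 0 0 0.089; 100 -4.58 -1.32 -0.95 0 0 0.089; 100 -4.67 -0.9 -0.96 0 0 0.089; 100 -4.75 -0.48 -0.95 0 0 0.089; 100 -4.76 -0.06 -0.95 0 0 0.089; 100 -4.75 0.36 -0.95 0 0 0.089; 100 -4.71 0.78 -0.95 0 0 0.089; 100 -4.61 1.2 -0.96 0 0 0.089; 100 -4.48 1.61 -0.95 0 0 0.089; 100 -4.33 1.99 -0.95 0 0 0.089
```

Request:
apply_moves(motion="100 -3.6 -3.2 -1 0 0 0.09; 100 -3.8 -2.8 -1 0 0 0.09; 100 -4.1 -2.5 -1 0 0 0.09; 100 -4.3 -2.1 -1 0 0 0.09; 100 -4.4 -1.7 -1 0 0 0.09; 100 -4.6 -1.3 -1 0 0 0.09; 100 -4.7 -0.9 -1 0 0 0.09; 100 -4.7 -0.5 -1 0 0 0.09; 100 -4.8 -0.1 -0.9 0 0 0.09; 100 -4.7 0.4 -0.9 0 0 0.09; 100 -4.7 0.8 -0.9 0 0 0.09; 100 -4.6 1.2 -0.9 0 0 0.09; 100 -4.5 1.6 -0.9 0 0 0.09; 100 -4.3 2 -0.9 0 0 0.08")

```text
time: 3.4
tool_pos: [0.497, -0.0832, 0.3611]
tool_rot: [3.141, -0.0, 1.566]
contact_force: [0.1, 0.4, 0.4]
opening: 0.0921
grip_force: 0.0
```

Run:
```python
from h import *
import pickle
p=cam('wrist'); save(p,'w1.png',None,1.42)
s=robot.observe(); print(s['time'],s['tool_pos'],s['tool_rot'],s['qpos'])
for t in ['mould','half','lever','lever_tip','loop','loop_bar','keeper_throat']:
    r=robot.search_frame(t,p); print(t,[(np.round(a['centre'],3).tolist(),round(a['score'],2)) for a in r[:4]])
pickle.dump(p,open('w1.pkl','wb'))
```

```text
3.45 [ 0.49931596 -0.0878971   0.36116674] [3.13944359 0.00329187 1.5595599 ] [-0.32395025  0.23845891  1.30348778 -0.00247189  1.59658831 -0.31278488]
mould [([0.505, -0.139, 0.085], 0.68)]
half [([0.764, -0.198, 0.08], 0.82), ([0.409, 0.139, 0.076], 0.77), ([0.257, -0.21, 0.074], 0.71), ([0.52, -0.038, 0.09], 0.6)]
lever [([0.512, -0.172, 0.142], 0.65)]
lever_tip [([0.513, -0.169, 0.14], 0.73)]
loop [([0.496, -0.19, 0.141], 0.69)]
loop_bar [([0.499, -0.196, 0.145], 0.82)]
keeper_throat [([0.26, -0.208, 0.076], 0.66), ([0.513, -0.033, 0.089], 0.65), ([0.402, 0.14, 0.071], 0.59)]
```

View pics/w1.png

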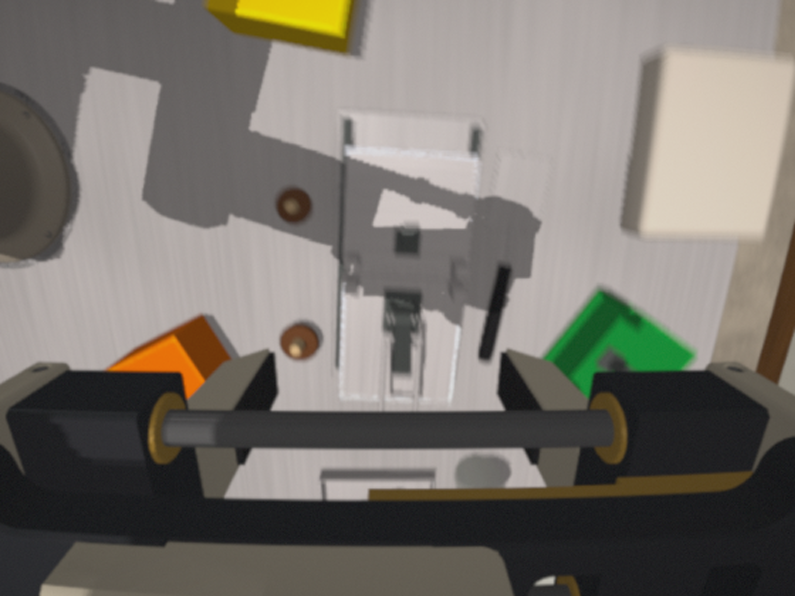

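Run:
```python
from h import *
import pickle
p=cam('wrist'); save(p,'w2.png',(215,60,375,290),2.6)
s=robot.observe(); print(s['time'],s['tool_pos'],s['tool_rot'])
pickle.dump(p,open('w2.pkl','wb'))
p=cam('top'); pickle.dump(p,open('t2.pkl','wb'));p=cam('side'); pickle.dump(p,open('s2.pkl','wb'))
```

```text
3.85 [ 0.49599368 -0.08065985  0.36093247] [ 3.14130206e+00 -1.54315107e-04  1.57044802e+00]
```

View pics/w2.png

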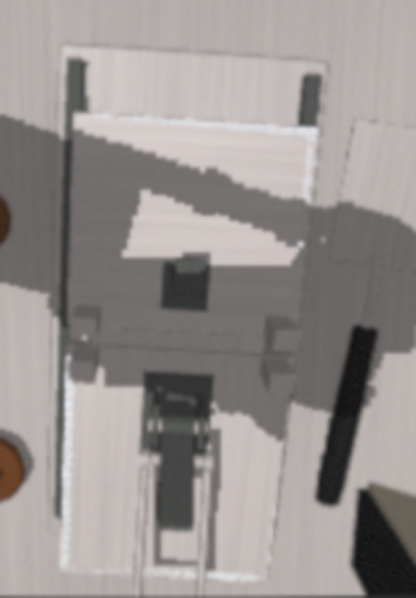

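```bash
cat > fit.py <<'E'
from h import *
import pickle
from scipy.optimize import least_squares
p=pickle.load(open('w2.pkl','rb'))
px=lambda a:np.array(a)/2.6+[215,60]
obs=[((205,83,12),(64,46)),((205,-83,12),(326,64)),((-110,65,90),(62,570)),((-110,-65,90),(268,580)),((150,65,90),(72,113)),((150,-65,90),(318,128))]
def model(v):
    c,s=np.cos(v[2]),np.sin(v[2]); P=np.array([o[0] for o in obs])/1000.
    P[4:,0]+=v[3]
    return np.c_[v[0]+c*P[:,0]-s*P[:,1],v[1]+s*P[:,0]+c*P[:,1],P[:,2]]
U=np.array([px(o[1]) for o in obs])
r=least_squares(lambda v:(proj(p,model(v))-U).ravel(),[.5,-.16,1.57,.02])
print(np.round(r.x,4)); print(np.round(r.fun.reshape(-1,2),1))
np.save('fit.npy',r.x)
E
python3 fit.py
python3 - <<'E'
from h import *
import pickle
v=np.load('fit.npy');c,s=np.cos(v[2]),np.sin(v[2])
W=lambda x,y,z:[v[0]+c*x-s*y,v[1]+s*x+c*y,z]
for n,k in(('t2',3),('s2',3)):
    p=pickle.load(open(n+'.pkl','rb'))
    pts=[W(.205,.083,.012),W(.205,-.083,.012),W(-.125,.083,.012),W(-.125,-.083,.012),W(-.11,.065,.09),W(-.11,-.065,.09),W(.15+v[3],.065,.09),W(.15+v[3],-.065,.09),W(.076+v[3],0,.12),W(0,0,.116)]
    im=p['img'].copy(); u=proj(p,pts); a=np.clip(u.mean(0)-[90,75],0,None).astype(int)
    im=cv2.resize(im[a[1]:a[1]+150,a[0]:a[0]+180],None,fx=3,fy=3,interpolation=cv2.INTER_CUBIC)[:,:,::-1].copy()
    for q in (u-a)*3: cv2.circle(im,tuple(int(z) for z in q),3,(0,0,255),1)
    cv2.imwrite('pics/'+n+'.png',im)
a=[cv2.imread('pics/%s.png'%n) for n in('t2','s2')]
cv2.imwrite('pics/ts.png',cv2.resize(np.hstack(a),None,fx=.74,fy=.74,interpolation=cv2.INTER_AREA))
E
```

```text
[ 0.5108 -0.145   1.513   0.0119]
[[-2.3 -0.8]
 [ 1.5 -1.1]
 [-0.4  1.2]
 [-0.   1.3]
 [ 0.4 -0. ]
 [ 0.6  0.1]]
```

View pics/ts.png

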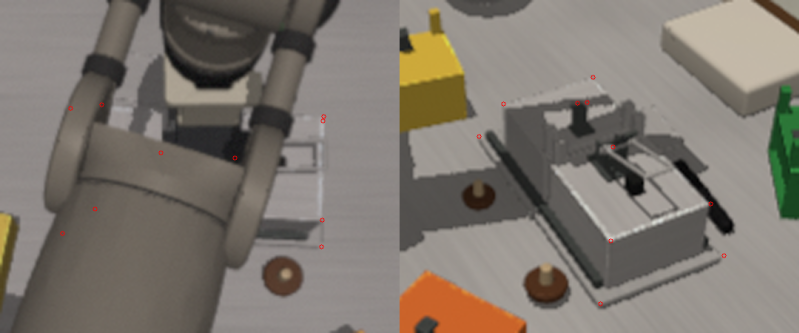

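```bash
cat >> h.py <<'E'
def W(x,z,y=0.):
    v=np.load('fit.npy');c,s=np.cos(v[2]),np.sin(v[2])
    return np.array([v[0]+c*x-s*y,v[1]+s*x+c*y,z])
def M(P):
    v=np.load('fit.npy');c,s=np.cos(v[2]),np.sin(v[2]); d=np.array(P)-[v[0],v[1],0]
    return np.round([c*d[0]+s*d[1],-s*d[0]+c*d[1],d[2]],4)
def Rt(tilt=0):  # tilt>0: fingers point down and towards mould -x (body leans to +x)
    v=np.load('fit.npy'); return Ro.from_euler('xyz',[np.pi,0,v[2]])*Ro.from_rotvec([0,-tilt,0])
E
python3 - <<'E'
from h import *
print(Rt(.3).apply([0,0,1]))
rows([(W(.19,.15),Rt()),(W(.19,.065),None),(W(.174,.065),None)],0)
E
```

```text
[-0.01707864 -0.29502629 -0.95533649]
8
0 2.51 0.51 4.22 0 0 0.011; 0 2.52 0.48 4.22 0 0 0.011; 0 2.52 0.46 4.22 0 0 0.011; 0 2.53 0.42 4.22 0 0 0.011; 0 2.53 0.4 4.22 0 0 0.011; 0 0 0 4.25 0 0 0; 0 0 0 4.25 0 0 0; 0 -1.6 -0.01 0 0 0 0
```

Request:
apply_moves(motion="0 2.5 0.5 4.2 0 0 0.011; 0 2.5 0.5 4.2 0 0 0.011; 0 2.5 0.5 4.2 0 0 0.011; 0 2.5 0.4 4.2 0 0 0.011; 0 2.6 0.4 4.2 0 0 0.011; 0 0 0 4.2 0 0 0; 0 0 0 4.2 0 0 0; 0 -1.6 0 0 0 0 0; 0 -0.6 0 0 0 0 0; 0 -0.4 0 0 0 0 0; 0 0 0 0 0 0 0")

```text
time: 5.32
tool_pos: [0.5218, 0.0175, 0.0684]
tool_rot: [3.139, -0.0, 1.513]
contact_force: [-1.0, 2.8, 1.5]
opening: 0.0008
grip_force: 1.4
```

```bash
python3 -c "
from h import *
s=robot.observe(); print(s['time'],M(s['tool_pos']),s['tool_rot'],s['contact_force'],s['opening'])"
```

```text
5.325 [ 0.1628 -0.0016  0.0684] [ 3.13871148e+00 -2.32844370e-04  1.51312829e+00] [-1.00997335  2.7959012   1.4962416 ] 0.0008392047761014007
```

Request:
apply_moves(motion="0 -0.2 0 0 0 0 0; 0 -0.15 0 0 0 0 0; 0 0 0 0 0 0 0")

```text
time: 5.7
tool_pos: [0.5218, 0.0175, 0.0684]
tool_rot: [3.138, -0.005, 1.513]
contact_force: [0.7, 19.1, 5.6]
opening: 0.0005
grip_force: 9.6
```

Request:
apply_moves(motion="0 -0.2 0 0 0 0 0; 0 0 0 0 0 0 0; 0 0 0 0 0 0 0")

```text
time: 6.08
tool_pos: [0.5218, 0.0174, 0.0684]
tool_rot: [3.138, -0.007, 1.513]
contact_force: [1.0, 29.3, 5.5]
opening: 0.0005
grip_force: 14.4
```

Run:
```python
from h import *
import pickle
p=cam('side'); pickle.dump(p,open('s3.pkl','wb'))
p2=pickle.load(open('s2.pkl','rb'))
for q in(p2,p):
  print(np.round(proj(q,[W(.036,.09,.03)])))
u=proj(p,[W(.05,.1)])[0].astype(int); a=u-[55,50]
I=[cv2.resize(q['img'][a[1]:a[1]+100,a[0]:a[0]+110,::-1],None,fx=3.6,fy=3.6,interpolation=cv2.INTER_CUBIC) for q in(p2,p)]
cv2.imwrite('pics/s3.png',np.hstack(I)); print(a)
```

```text
[[303. 219.]]
[[303. 219.]]
[255 160]
```

View pics/s3.png

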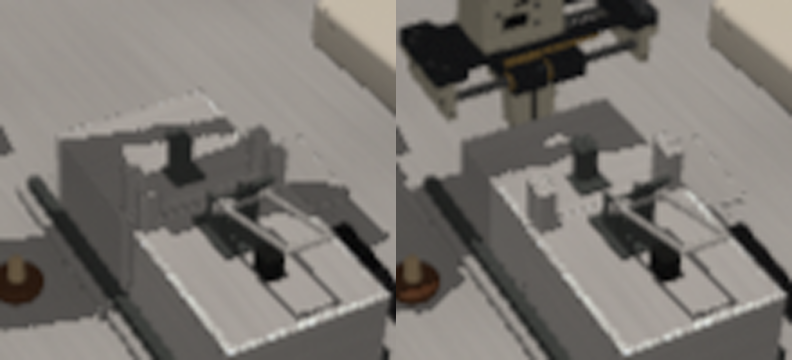

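Run:
```python
from h import *
rows([(W(.19,.068),Rt()),(W(.18,.16),None),(W(.03,.34),None)],60)
```

```text
8
60 2.73 -0.16 0.06 0.003 -0.007 0; 60 -0.5 0 -4.6 0 0 0; 60 -0.5 0 -4.6 0 0 0; 60 -3 0 -3.6 0 0 0; 60 -3 0 -3.6 0 0 0; 60 -2.99 0.01 -3.6 0 0 0; 60 -3 0 -3.6 0 0 0; 60 -3 0 -3.61 0 0 0
```

Request:
apply_moves(motion="0 3.2 -0.1 0 0 0 0; 60 -0.5 0 -4.6 0 0 0; 60 -0.5 0 -4.6 0 0 0; 60 -3 0 -3.6 0 0 0; 60 -3 0 -3.6 0 0 0; 60 -3 0 -3.6 0 0 0; 60 -3 0 -3.6 0 0 0; 60 -3 0 -3.6 0 0 0; 60 0 0 0 0 0 0; 60 0 0 0 0 0 0; 60 0 0 0 0 0 0")

```text
time: 7.5
tool_pos: [0.5119, -0.1147, 0.3378]
tool_rot: [-3.14, -0.001, 1.515]
contact_force: [0.2, -0.3, -1.1]
opening: 0.0551
grip_force: 0.0
```

Run:
```python
from h import *
import pickle
p=cam('wrist'); s=robot.observe(); print(s['time'],M(s['tool_pos']),s['tool_rot'])
pickle.dump(p,open('w4.pkl','wb'))
print(np.round(proj(p,[W(.08,.12),W(-.098,.155),W(-.11,.09,.065),W(.15,.09,-.065)])))
q=pickle.load(open('w2.pkl','rb'))
a=proj(p,[W(0,.1)])[0].astype(int)-[60,105]; a=np.clip(a,0,None); print(a)
cv2.imwrite('pics/w4.png',cv2.resize(p['img'][a[1]:a[1]+200,a[0]:a[0]+130,::-1],None,fx=3,fy=3,interpolation=cv2.INTER_CUBIC))
for t in ['lever_tip','loop','loop_bar','keeper_throat']:
    r=robot.search_frame(t,p); print(t,[(M(a['centre']).tolist(),round(a['score'],2)) for a in r[:3]])
```

```text
7.55 [0.0303 0.0005 0.3378] [-3.13989975e+00 -5.41014502e-04  1.51478982e+00]
[[274. 145.]
 [274. 287.]
 [231. 271.]
 [325.  87.]]
[213  97]
lever_tip [([-0.0271, -0.0031, 0.1454], 0.83)]
loop [([-0.0617, 0.0056, 0.1482], 0.95)]
loop_bar [([-0.0636, 0.01, 0.1467], 0.72)]
keeper_throat [([0.0979, 0.0003, 0.0909], 0.85), ([-0.0531, -0.2578, 0.0807], 0.75), ([0.2714, 0.1093, 0.0116], 0.66)]
```

View pics/w4.png

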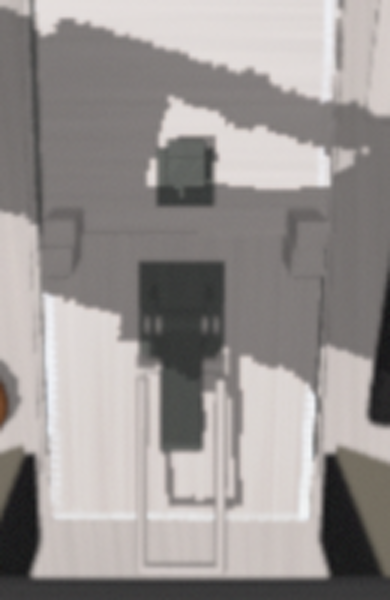

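Run:
```python
from h import *
import pickle
from scipy.optimize import least_squares
p=pickle.load(open('w4.pkl','rb'))
px=lambda a:np.array(a)/3+[213,97]
pts=[(.036,.09,0),(-.11,.09,0),(.0805,.1205,0),(.036,.126,.053)]
print(np.round((proj(p,[W(*a) for a in pts])-[213,97])*3))
def pos(th,x0,L=.0878):
    al=th-np.radians(8); ph=3.75-th
    h=np.array([x0-.02*np.cos(al),.116+.02*np.sin(al)]); b=h+L*np.array([np.cos(ph),np.sin(ph)])
    t=np.array([x0-.062*np.cos(th),.116+.062*np.sin(th)]); return h,b,t
for x0 in(0,.0015,.003):
  for th in np.arange(.75,1.11,.05):
    h,b,t=pos(th,x0); print(x0,round(th,2),np.round(b,4),(proj(p,[W(*b),W(*t)])-[213,97])[:,1]*3)
```

```text
[[182. 235.]
 [182. 521.]
 [183. 142.]
 [ 56. 251.]]
0 0.75 [-0.1033  0.1399] [561.37642866 461.28919226]
0 0.8 [-0.102  0.145] [564.82614101 458.71549619]
0 0.85 [-0.1004  0.15  ] [567.77339784 455.74443292]
0 0.9 [-0.0986  0.155 ] [570.19061321 452.37639463]
0 0.95 [-0.0965  0.1599] [572.04983059 448.61343665]
0 1.0 [-0.0942  0.1647] [573.32289637 444.45937988]
0 1.05 [-0.0916  0.1693] [573.98166517 439.91990368]
0 1.1 [-0.0889  0.1738] [573.99823936 435.00262678]
0.0015 0.75 [-0.1018  0.1399] [558.46151814 457.95208626]
0.0015 0.8 [-0.1005  0.145 ] [561.87737503 455.34960898]
0.0015 0.85 [-0.0989  0.15  ] [564.78909721 452.34947382]
0.0015 0.9 [-0.0971  0.155 ] [567.16908412 448.95215451]
0.0015 0.95 [-0.095   0.1599] [568.98936915 445.15979401]
0.0015 1.0 [-0.0927  0.1647] [570.22179427 440.97630678]
0.0015 1.05 [-0.0901  0.1693] [570.83821661 436.40747153]
0.0015 1.1 [-0.0874  0.1738] [570.81074933 431.46101174]
0.003 0.75 [-0.1003  0.1399] [555.53927017 454.60630591]
0.003 0.8 [-0.099  0.145] [558.92107331 451.97492053]
0.003 0.85 [-0.0974  0.15  ] [561.79705454 448.94558815]
0.003 0.9 [-0.0956  0.155 ] [564.13959873 445.51886463]
0.003 0.95 [-0.0935  0.1599] [565.92072934 441.69698115]
0.003 1.0 [-0.0912  0.1647] [567.1122841  437.48394636]
0.003 1.05 [-0.0886  0.1693] [567.68612292 432.88563891]
0.003 1.1 [-0.0859  0.1738] [567.61437015 427.9098877 ]
```

```bash
cat >> h.py <<'E'
def tcp(th,phi,tilt,r=.085,back=.012):
    """world TCP for loop tracked point"""
    al=th-np.radians(8); h=np.array([-.02*np.cos(al),.116+.02*np.sin(al)])
    g=h+r*np.array([np.cos(phi),np.sin(phi)])
    Q=Rt(tilt); return W(*g)+Q.apply([0,0,back]),Q
E
python3 - <<'E'
from h import *
v=np.load('fit.npy'); v[:2]+=.0015*np.array([np.cos(v[2]),np.sin(v[2])]); np.save('fit.npy',v)
s=robot.observe(); print(M(s['tool_pos']))
P0=tcp(.87,2.88,0); up=P0[0]+[0,0,.05]
n=rows([(up,P0[1]),P0],60)
print('A')
n=rows([tcp(.87,f,t) for f,t in zip(np.linspace(2.88,1.05,13)[1:],np.linspace(0,.2,13)[1:])],42,n)
E
```

```text
[2.840e-02 2.000e-04 3.383e-01]
5
60 -3.14 0 3.72 0 0 0; 60 -3.13 0.01 3.73 0 0 0; 60 -3.14 0 3.72 0 0 0; 60 -3.14 0 3.73 0 0 0; 60 0 0.01 5 -0.001 0 0.001
A
12
42 0.41 0 -1.23 0 -0.017 0; 42 0.57 0 -1.15 0 -0.017 0; 42 0.72 0 -1.06 0 -0.016 0; 42 0.86 0 -0.95 0 -0.017 0; 42 0.98 0 -0.83 0 -0.017 0; 42 1.08 0 -0.68 0 -0.016 0; 42 1.16 0 -0.52 0 -0.017 0; 42 1.23 0 -0.36 0 -0.017 0; 42 1.26 0 -0.19 0 -0.016 0; 42 1.27 0 -0.02 0 -0.017 0; 42 1.27 0 0.16 0 -0.017 0; 42 1.23 0 0.34 0 -0.016 0
```

Request:
apply_moves(motion="60 -3.1 0 3.7 0 0 0; 60 -3.1 0 3.7 0 0 0; 60 -3.2 0 3.7 0 0 0; 60 -3.2 0 3.8 0 0 0; 60 0 0 2.5 0 0 0; 60 0 0 2.5 0 0 0; 60 0 0 0 0 0 0; 30 0 0 0 0 0 0; 30 0 0 0 0 0 0; 30 0 0 0 0 0 0; 30 0 0 0 0 0 0", force=5)

```text
time: 9.12
tool_pos: [0.5054, -0.2417, 0.1403]
tool_rot: [3.141, 0.001, 1.514]
contact_force: [-1.0, -1.5, 0.9]
opening: 0.0384
grip_force: 5.0
```

Run:
```python
from h import *
import pickle
p=cam('wrist'); s=robot.observe(); print(s['time'],M(s['tool_pos']),s['opening'],s['grip_force'],s['contact_force'])
a=cam('side'); u=proj(a,[s['tool_pos']])[0].astype(int)
A=cv2.resize(a['img'][u[1]-50:u[1]+50,u[0]-55:u[0]+55,::-1],(440,400),interpolation=cv2.INTER_CUBIC)
u=proj(p,[s['tool_pos']])[0].astype(int);print(u)
B=cv2.resize(p['img'][u[1]-120:u[1]+30,u[0]-65:u[0]+65,::-1],(347,400),interpolation=cv2.INTER_CUBIC)
cv2.imwrite('pics/g5.png',np.hstack([A,B]))
```

```text
9.175 [-0.0984 -0.0002  0.1402] 0.03843966665798927 5.001503471285105 [-1.15733629 -2.57432316  0.69756974]
[273 261]
```

View pics/g5.png

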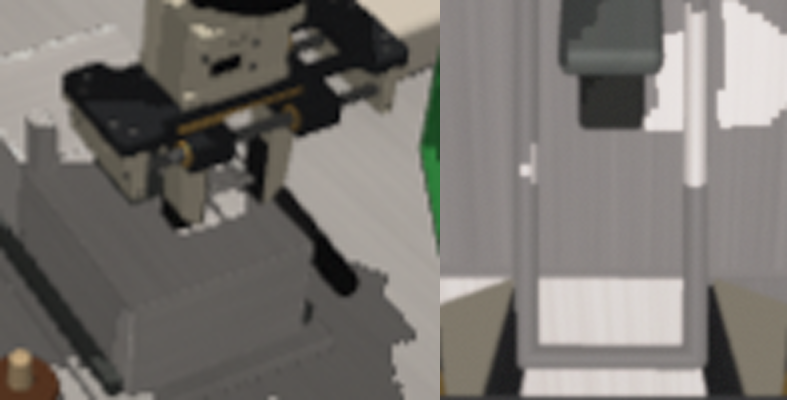

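Request:
apply_moves(motion="30 0.4 0 -1.2 0 -0.017 0; 30 0.6 0 -1.2 0 -0.017 0; 30 0.7 0 -1.1 0 -0.017 0; 30 0.9 0 -0.9 0 -0.017 0; 30 1 0 -0.8 0 -0.017 0; 30 1.1 0 -0.7 0 -0.017 0; 30 1.1 0 -0.5 0 -0.017 0; 30 1.2 0 -0.4 0 -0.016 0; 30 1.3 0 -0.2 0 -0.017 0; 30 1.3 0 0 0 -0.017 0; 30 1.2 0 0.2 0 -0.016 0; 30 1.2 0 0.3 0 -0.016 0; 30 0 0 0 0 0 0", force=5)

```text
time: 10.85
tool_pos: [0.5122, -0.1186, 0.1915]
tool_rot: [-3.141, 0.201, 1.516]
contact_force: [-0.3, -1.0, -1.2]
opening: 0.0386
grip_force: 5.0
```

Run:
```python
from h import *
import pickle
p=cam('wrist'); s=robot.observe(); print(s['time'],M(s['tool_pos']),s['tool_rot'],s['opening'],s['grip_force'],s['contact_force'])
a=cam('side'); pickle.dump((p,a,s),open('g6.pkl','wb')); u=proj(a,[s['tool_pos']])[0].astype(int)
A=cv2.resize(a['img'][u[1]-40:u[1]+60,u[0]-55:u[0]+55,::-1],(440,400),interpolation=cv2.INTER_CUBIC)
B=cv2.resize(p['img'][100:350,180:380,::-1],(320,400),interpolation=cv2.INTER_CUBIC)
cv2.imwrite('pics/g6.png',np.hstack([A,B]))
```

```text
10.9 [2.430e-02 1.000e-04 1.917e-01] [-3.14126913  0.20096324  1.51510985] 0.03838452253696814 4.999985774047673 [-0.17354737 -0.03182547 -0.05784393]
```

View pics/g6.png

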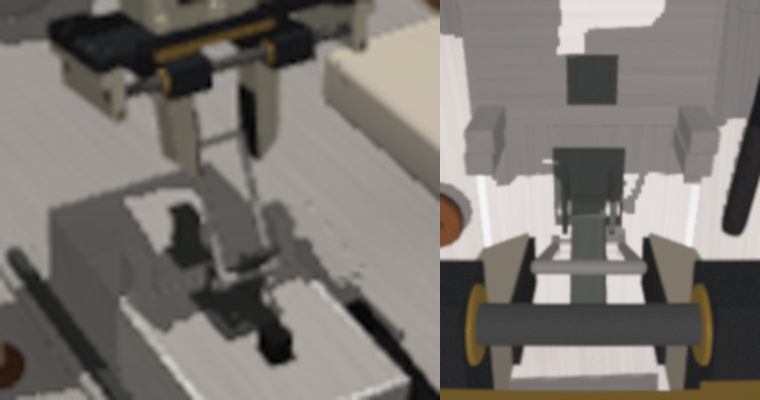

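Run:
```python
from h import *
import pickle
p,a,s=pickle.load(open('g6.pkl','rb')); u=proj(a,[s['tool_pos']])[0].astype(int)
o1,r1=ray(p,[272.5,266.9]); o2,r2=ray(a,[u[0]-55+221/4,u[1]-40+135/4])
A=np.c_[r1[0],-r2[0]]; t=np.linalg.lstsq(A,o2-o1,rcond=None)[0]
x1=o1+t[0]*r1[0];x2=o2+t[1]*r2[0]; print(M(x1),M(x2)); b=M((x1+x2)/2)
# plane y=0.0 intersect wrist ray
for y in[0]:
  ks=np.linspace(t[0]*.8,t[0]*1.2,9); print([M(o1+k*r1[0]).tolist() for k in ks])
al=.87-np.radians(8); h=np.array([-.02*np.cos(al),.116+.02*np.sin(al)]); d=b[[0,2]]-h; print(h,np.hypot(*d),np.arctan2(d[1],d[0]))
```

```text
[0.0326 0.0006 0.2056] [ 0.0315 -0.0025  0.2065]
[[0.053, 0.0006, 0.2306], [0.0479, 0.0006, 0.2243], [0.0428, 0.0006, 0.2181], [0.0377, 0.0006, 0.2118], [0.0326, 0.0006, 0.2056], [0.0275, 0.0006, 0.1993], [0.0224, 0.0006, 0.1931], [0.0173, 0.0006, 0.1868], [0.0121, 0.0006, 0.1806]]
[-0.0148985   0.12934296] 0.08986529533841765 1.0217480996850739
```

```bash
cat >> h.py <<'E'
def bar(th,phi):
    al=th-np.radians(8); return np.array([-.02*np.cos(al)+.0878*np.cos(phi),.116+.02*np.sin(al)+.0878*np.sin(phi)])
def tb(b,t,back=.0155,fx=.0047):
    Q=Rt(t); return W(*b)-Q.apply([fx,0,-back]),Q
E
python3 - <<'E'
from h import *
k=np.linspace(0,1,7)[1:]
way=[tb(bar(.87+(1.9-.87)*i,1.02-.42*i),.2+.1*i) for i in k]+[tb(bar(1.9,f),.3) for f in np.linspace(.6,-.1,6)[1:]]
s=robot.observe(); n=rows(way[:],30,(tb(bar(.87,1.02),.2)[0],Rt(.2)))
print(M(n[0]))
E
```

```text
11
30 0.74 0 -0.06 0 -0.017 0; 30 0.77 0 0.01 0 -0.016 -0; 30 0.79 0 0.08 0 -0.017 -0; 30 0.8 0 0.15 0 -0.017 -0; 30 0.81 0 0.22 0 -0.016 -0; 30 0.8 0 0.31 0 -0.017 0; 30 0.9 0 0.83 0 0 0; 30 0.79 0 0.94 0 0 0; 30 0.64 0 1.05 0 0 0; 30 0.49 0 1.13 0 0 0; 30 0.33 0 1.18 0 0 0
[ 0.0821 -0.      0.1134]
```

Request:
apply_moves(motion="30 0 0 0 0 0 0; 30 0.7 0 -0.1 0 -0.017 0; 30 0.8 0 0 0 -0.016 0; 30 0.8 0 0.1 0 -0.017 0; 30 0.8 0 0.1 0 -0.017 0; 30 0.8 0 0.2 0 -0.016 0; 30 0.8 0 0.3 0 -0.017 0; 30 0.9 0 0.8 0 0 0; 30 0.8 0 0.9 0 0 0; 30 0.6 0 1.1 0 0 0; 30 0.5 0 1.1 0 0 0; 30 0.3 0 1.2 0 0 0; 30 0 0 0 0 0 0", force=16)

```text
time: 12.58
tool_pos: [0.5153, -0.0614, 0.1156]
tool_rot: [-3.141, 0.3, 1.514]
contact_force: [1.0, 3.8, 0.1]
opening: 0.0382
grip_force: 16.0
```

Run:
```python
from h import *
import pickle
p=cam('wrist'); s=robot.observe(); print(s['time'],M(s['tool_pos']),s['tool_rot'],s['opening'],s['grip_force'],s['contact_force'])
a=cam('side'); pickle.dump((p,a,s),open('g7.pkl','wb')); u=proj(a,[s['tool_pos']])[0].astype(int); print(u)
A=cv2.resize(a['img'][u[1]-40:u[1]+60,u[0]-55:u[0]+55,::-1],(440,400),interpolation=cv2.INTER_CUBIC)
B=cv2.resize(p['img'][100:350,180:380,::-1],(320,400),interpolation=cv2.INTER_CUBIC)
cv2.imwrite('pics/g7.png',np.hstack([A,B]))
```

```text
12.625 [0.0823 0.0002 0.1161] [-3.14087722  0.30023028  1.5136424 ] 0.03828393030090054 16.000639256089926 [1.13480086 4.15685423 1.28957523]
[304 198]
```

View pics/g7.png

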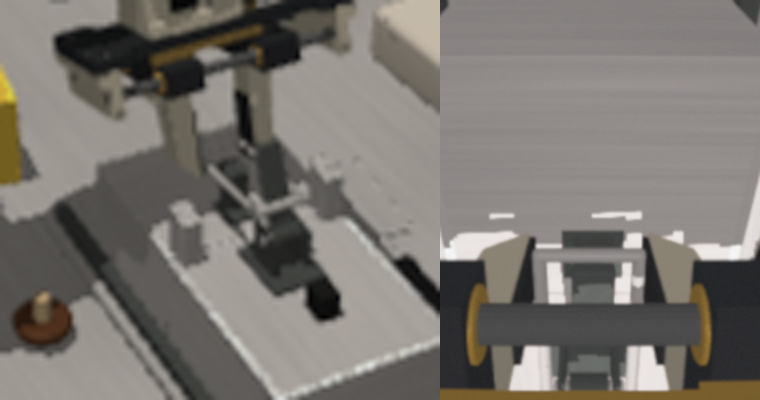

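Run:
```python
from h import *
import pickle
p,a,s=pickle.load(open('g7.pkl','rb'))
for z in(.125,.13,.135): print(z,M(atz(p,[273.1,259.4],z)[0]))
print('lip edge',M(atz(p,[273.1,100+233/1.6],.1205)[0]), 'pred rows bar/lip',proj(p,[W(.0914,.1295),W(.0805,.1205),W(.0595,.1205)]))
c=p['img'][235:285,262:285].astype(int).sum(2).mean(1)/3; print(dict(zip(range(235,285),np.round(c).astype(int))))
for t in ['loop_bar','loop','lever_tip','keeper_throat']:
  for n,q in(('w',p),('s',a)):
    try: r=robot.search_frame(t,q); print(n,t,[(M(k['centre']).tolist(),round(k['score'],2)) for k in r[:2]])
    except Exception as e: print(n,t,e)
```

```text
0.125 [0.0931 0.0005 0.125 ]
0.13 [0.0978 0.0005 0.13  ]
0.135 [0.1026 0.0005 0.135 ]
lip edge [0.0989 0.0005 0.1205] pred rows bar/lip [[273.95719639 267.59247462]
 [273.88698522 269.90933233]
 [273.81313785 294.06760101]]
{235: np.int64(174), 236: np.int64(152), 237: np.int64(142), 238: np.int64(142), 239: np.int64(141), 240: np.int64(141), 241: np.int64(142), 242: np.int64(141), 243: np.int64(129), 244: np.int64(98), 245: np.int64(71), 246: np.int64(65), 247: np.int64(64), 248: np.int64(63), 249: np.int64(62), 250: np.int64(62), 251: np.int64(62), 252: np.int64(62), 253: np.int64(65), 254: np.int64(80), 255: np.int64(105), 256: np.int64(124), 257: np.int64(133), 258: np.int64(140), 259: np.int64(146), 260: np.int64(147), 261: np.int64(141), 262: np.int64(132), 263: np.int64(117), 264: np.int64(90), 265: np.int64(68), 266: np.int64(62), 267: np.int64(62), 268: np.int64(63), 269: np.int64(65), 270: np.int64(67), 271: np.int64(68), 272: np.int64(67), 273: np.int64(67), 274: np.int64(68), 275: np.int64(68), 276: np.int64(70), 277: np.int64(81), 278: np.int64(93), 279: np.int64(99), 280: np.int64(100), 281: np.int64(100), 282: np.int64(100), 283: np.int64(103), 284: np.int64(105)}
w loop_bar [([0.0881, -0.0054, 0.126], 0.6), ([0.1267, -0.0006, 0.0895], 0.23)]
s loop_bar [([0.0664, 0.0049, 0.1263], 0.43)]
w loop [([0.0895, -0.0001, 0.127], 0.57)]
s loop [([0.0663, 0.0023, 0.1316], 0.5)]
w lever_tip [([0.0835, -0.0002, 0.1272], 0.66)]
s lever_tip [([0.0148, 0.002, 0.1396], 0.63)]
w keeper_throat [([-0.0974, 0.222, 0.0358], 0.82), ([0.1272, -0.0003, 0.0899], 0.7)]
s keeper_throat [([0.2846, 0.1379, 0.0803], 0.89), ([-0.0939, -0.2531, 0.077], 0.84)]
```

Request:
apply_moves(motion="30 0.4 0 0.4 0 0 0; 30 0.4 0 0.4 0 0 0; 30 0.4 0 0.3 0 0 0; 30 0.4 0 0.3 0 0 0; 30 0 0 0 0 0 0; 30 0 0 0 0 0 0", force=20)

```text
time: 13.82
tool_pos: [0.5162, -0.0551, 0.1001]
tool_rot: [-3.141, 0.309, 1.514]
contact_force: [-1.8, -20.0, 7.6]
opening: 0.0382
grip_force: 20.0
```

```bash
cat > bl.py <<'E'
from h import *
import pickle
p=cam('wrist'); s=robot.observe(); print(s['time'],M(s['tool_pos']),s['tool_rot'],s['opening'],s['contact_force'])
a=cam('side'); pickle.dump((p,a,s),open('g8.pkl','wb'))
c=p['img'][225:300,266:282].mean((1,2)); print(' '.join('%d:%d'%(i+225,v) for i,v in enumerate(c)))
r=proj(p,[W(.0735,.09),W(.0805,.1205),W(.0805,.1155),W(.0735,.1205)]); print('base back, lip edge top, lip under, ',np.round(r[:,1]))
r=robot.search_frame('lever',a); print([(M(k['centre']).tolist(),round(k['score'],2)) for k in r[:2]])
E
python3 bl.py
python3 - <<'E'
from h import *
import pickle
p,a,s=pickle.load(open('g8.pkl','rb'))
for x,z in((.0895,.110),(.0895,.113),(.0895,.107),(.0925,.11),(.086,.11)): print(x,z,proj(p,[W(x,z)])[0])
E
```

```text
13.875 [ 0.0885 -0.0002  0.1001] [-3.14136257  0.30903158  1.51413148] 0.03789107139616239 [ -1.70085893 -20.97658259   6.91002435]
225:146 226:147 227:147 228:146 229:145 230:145 231:146 232:145 233:143 234:142 235:144 236:147 237:148 238:148 239:149 240:148 241:147 242:146 243:144 244:143 245:147 246:164 247:192 248:209 249:202 250:166 251:148 252:148 253:147 254:147 255:147 256:146 257:150 258:171 259:189 260:179 261:143 262:134 263:140 264:146 265:150 266:148 267:141 268:132 269:115 270:86 271:67 272:64 273:64 274:64 275:64 276:64 277:64 278:64 279:64 280:64 281:64 282:64 283:63 284:63 285:64 286:64 287:64 288:63 289:63 290:64 291:66 292:70 293:71 294:72 295:72 296:74 297:74 298:74 299:75
base back, lip edge top, lip under,  [267. 299. 292. 307.]
[([0.0139, 0.0024, 0.1407], 0.53)]
0.0895 0.11 [272.94775383 273.08665033]
0.0895 0.113 [272.94642004 277.12264639]
0.0895 0.107 [272.94904125 269.16421032]
0.0925 0.11 [272.95148008 269.28722722]
0.086 0.11 [272.94349656 277.41626031]
```

Request:
apply_moves(motion="30 -0.4 0 0.12 0 0 0; 30 -0.36 0 0.12 0 0 0; 30 0 0 0 0 0 0")

```text
time: 14.35
tool_pos: [0.5158, -0.0597, 0.099]
tool_rot: [3.141, 0.303, 1.513]
contact_force: [-0.7, -6.2, 3.1]
opening: 0.0378
grip_force: 20.0
```

```bash
python3 bl.py
python3 - <<'E'
from h import *
import pickle
p,a,s=pickle.load(open('g8.pkl','rb'))
b=p['img'][250:300,255:292].astype(int).mean(2)
for i in range(0,50,2): print(250+i,*b[i,::3].astype(int))
for x,z in((.0895,.110),(.0895,.113),(.0895,.107),(.0865,.11)): print(x,z,proj(p,[W(x,z)])[0])
t=robot.trace('loop',a)
if t:
  m=t[0]['pixels']; ys,xs=np.nonzero(m); print(t[0]['score'],len(ys)); i=np.argmin(xs);j=np.argmin(ys);print('leftmost',xs[i],ys[i],'top',xs[j],ys[j])
print(proj(a,[W(.0895,.11,.017),W(.0895,.11,-.017),W(0.0058,.135),W(.076,.112)]))
E
```

```text
14.4 [ 0.0842 -0.0001  0.099 ] [3.14115545 0.30282308 1.51370433] 0.03761854805806417 [ 0.24555306 -6.24797087  3.37402183]
225:146 226:146 227:145 228:143 229:142 230:145 231:147 232:148 233:148 234:149 235:149 236:147 237:146 238:144 239:143 240:144 241:147 242:147 243:147 244:147 245:146 246:149 247:161 248:179 249:199 250:216 251:211 252:197 253:162 254:146 255:145 256:145 257:145 258:144 259:137 260:127 261:131 262:138 263:144 264:149 265:149 266:143 267:134 268:116 269:85 270:66 271:63 272:63 273:63 274:63 275:63 276:63 277:63 278:63 279:64 280:63 281:64 282:63 283:64 284:63 285:64 286:63 287:63 288:62 289:62 290:63 291:66 292:69 293:72 294:71 295:71 296:74 297:74 298:74 299:75
base back, lip edge top, lip under,  [264. 295. 288. 303.]
[([0.0159, 0.0032, 0.1398], 0.81)]
250 147 147 147 146 179 219 218 228 230 229 228 228 227
252 146 145 145 146 146 167 220 220 220 213 184 170 172
254 144 146 144 145 146 145 146 147 146 146 145 145 145
256 145 145 146 145 146 145 145 144 146 146 145 145 146
258 143 143 143 142 145 145 144 144 143 143 144 144 145
260 128 127 127 128 128 127 127 1
[... 480 characters left out ...]
64 64 65 64 63 64 65 64 73 91
282 93 101 89 62 63 65 63 63 63 63 65 86 110
284 99 99 88 63 65 65 63 61 62 63 64 81 110
286 99 99 84 63 65 65 63 61 63 63 65 80 111
288 96 90 83 62 63 62 63 61 63 62 61 76 110
290 70 66 67 64 64 65 63 63 62 63 64 66 71
292 70 70 69 69 70 71 69 70 70 69 69 69 69
294 71 72 72 71 72 72 71 73 72 72 72 72 71
296 73 75 73 75 75 74 75 74 74 75 74 74 73
298 75 74 74 74 75 75 75 74 74 74 75 75 74
0.0895 0.11 [273.15185921 268.65497548]
0.0895 0.113 [273.1579752  272.69290784]
0.0895 0.107 [273.14590933 264.73401981]
0.0865 0.11 [273.14943291 272.52869226]
[[297.89612447 200.4579813 ]
 [308.85960283 197.02263043]
 [319.17662367 208.88737998]
 [305.8004015  200.88124764]]
```

Request:
apply_moves(motion="30 -0.46 0 -0.12 0 0 0; 30 -0.38 0 0.12 0 0 0; 30 -0.38 0 0.12 0 0 0; 30 -0.36 0 0.11 0 0 0; 30 0 0 0 0 0 0")

```text
time: 15.18
tool_pos: [0.5149, -0.0729, 0.1007]
tool_rot: [3.141, 0.299, 1.514]
contact_force: [1.6, 6.6, -0.0]
opening: 0.038
grip_force: 20.0
```

```bash
python3 bl.py
python3 - <<'E'
from h import *
import pickle
p,a,s=pickle.load(open('g8.pkl','rb'))
for x,z in((.076,.110),(.076,.113),(.076,.107),(.08,.11)): print(x,z,proj(p,[W(x,z)])[0])
for t in('lever','lever_tip'):
  for n,q in(('s',a),('w',p)):
    r=robot.search_frame(t,q); print(n,t,[(M(k['centre']).tolist(),round(k['score'],2)) for k in r[:2]])
E
```

```text
15.225 [0.0707 0.     0.1007] [3.14115453 0.29915145 1.51407115] 0.03801076805785263 [ 1.17613727  5.6240196  -0.67835396]
225:145 226:145 227:145 228:146 229:146 230:145 231:146 232:146 233:145 234:144 235:144 236:143 237:143 238:144 239:144 240:144 241:144 242:144 243:145 244:143 245:126 246:86 247:65 248:65 249:65 250:63 251:63 252:63 253:63 254:63 255:62 256:63 257:64 258:71 259:95 260:120 261:132 262:139 263:146 264:151 265:145 266:138 267:129 268:110 269:77 270:62 271:62 272:62 273:64 274:65 275:69 276:70 277:68 278:67 279:67 280:66 281:66 282:67 283:67 284:68 285:72 286:83 287:97 288:101 289:88 290:70 291:66 292:69 293:71 294:70 295:71 296:73 297:73 298:73 299:74
base back, lip edge top, lip under,  [246. 275. 268. 284.]
[([-0.0057, 0.0038, 0.1398], 0.78)]
0.076 0.11 [273.47984379 266.70870964]
0.076 0.113 [273.49022543 270.66570996]
0.076 0.107 [273.46974477 262.86577446]
0.08 0.11 [273.4916465  261.40970095]
s lever [([-0.0057, 0.0038, 0.1398], 0.78)]
w lever [([0.0716, 0.0015, 0.1138], 0.67)]
s lever_tip [([-0.004, 0.0003, 0.14], 0.73)]
w lever_tip [([0.0701, -0.0025, 0.1114], 0.58), ([0.1267, 0.0004, 0.0909], 0.48)]
```

Request:
apply_moves(motion="30 -0.19 0 0 0 0 0; 30 -0.1 0 -0.05 0 0 0; 30 0 0 0 0 0 0; 30 0 0 0 0 0 0")

```text
time: 16.02
tool_pos: [0.5147, -0.0749, 0.1018]
tool_rot: [3.141, 0.298, 1.514]
contact_force: [1.8, 8.0, -1.0]
opening: 0.038
grip_force: 20.0
```

```bash
python3 bl.py
```

```text
16.075 [6.860e-02 1.000e-04 1.018e-01] [3.14132232 0.29826054 1.51406164] 0.03800235045849147 [ 1.26377241  8.33157647 -1.88391869]
225:145 226:145 227:145 228:146 229:145 230:144 231:143 232:143 233:143 234:144 235:144 236:144 237:144 238:144 239:145 240:143 241:128 242:94 243:69 244:65 245:65 246:63 247:63 248:63 249:62 250:63 251:63 252:63 253:62 254:62 255:62 256:63 257:63 258:71 259:94 260:120 261:132 262:139 263:145 264:141 265:113 266:77 267:63 268:63 269:64 270:67 271:70 272:69 273:67 274:66 275:67 276:67 277:66 278:66 279:66 280:67 281:68 282:68 283:67 284:74 285:90 286:100 287:91 288:74 289:65 290:63 291:65 292:69 293:71 294:70 295:71 296:73 297:73 298:73 299:74
base back, lip edge top, lip under,  [242. 271. 264. 280.]
[([-0.0073, 0.0052, 0.1358], 0.74), ([0.0863, 0.0425, 0.0927], 0.32)]
```

Request:
apply_moves(motion="48 0 0 0 0 0 0; 55 0 0 0 0 0 0; 60 0 0 0 0 0 0; 60 0 0 0 0 0 0")

```text
time: 16.68
tool_pos: [0.5145, -0.0768, 0.1024]
tool_rot: [3.142, 0.301, 1.514]
contact_force: [-0.4, -0.9, -0.8]
opening: 0.0549
grip_force: 0.0
```

```bash
python3 bl.py
```

```text
16.725 [0.0668 0.0002 0.1024] [-3.14157486  0.30096727  1.51357514] 0.05496184059343405 [-0.06746329  0.24422722 -0.33091764]
225:143 226:143 227:141 228:141 229:141 230:142 231:142 232:142 233:142 234:142 235:142 236:143 237:140 238:124 239:85 240:65 241:65 242:64 243:62 244:62 245:62 246:62 247:62 248:62 249:62 250:62 251:62 252:62 253:62 254:62 255:62 256:63 257:70 258:91 259:116 260:126 261:116 262:86 263:65 264:62 265:63 266:64 267:68 268:69 269:67 270:66 271:66 272:66 273:66 274:66 275:66 276:66 277:67 278:68 279:67 280:66 281:66 282:71 283:78 284:92 285:100 286:94 287:79 288:67 289:63 290:62 291:64 292:68 293:70 294:70 295:70 296:72 297:72 298:72 299:73
base back, lip edge top, lip under,  [239. 267. 260. 277.]
[([-0.0072, 0.0067, 0.1344], 0.61)]
```

Run:
```python
from h import *
s=robot.observe(); P=s['tool_pos']; R=Ro.from_euler('xyz',s['tool_rot'])
def c(th,r=.054,w=.011): return W(-r*np.cos(th)+.003*np.sin(th)+w,.116+r*np.sin(th)+.003*np.cos(th))
n=rows([(P-R.apply([0,0,.06]),R),(W(.02,.168),Rt())],0)
print(M(n[0])); n=rows([(c(1.3),None)]+[(c(t),None) for t in np.arange(1.2,-.01,-.1)],0,n)
```

```text
5
0 0 0 -3 0 0 0; 0 0 0 -3 0 0 0; 0 -2.14 0 0.38 0 0.1 0; 0 -2.16 0.01 0.16 0 0.1 0; 0 -2.18 0 -0.06 0 0.1 0
[0.02  0.    0.168]
14
0 -2.05 0 -0.08 0 0 0; 0 -0.52 0 0.14 0 0 0; 0 -0.51 0 0.2 0 0 0; 0 -0.48 0 0.24 0 0 0; 0 -0.46 0 0.29 0 0 0; 0 -0.42 0 0.33 0 0 0; 0 -0.39 0 0.38 0 0 0; 0 -0.35 0 0.41 0 0 0; 0 -0.31 0 0.45 0 0 0; 0 -0.26 0 0.47 0 0 0; 0 -0.21 0 0.5 0 0 0; 0 -0.16 0 0.51 0 0 0; 0 -0.11 0 0.53 0 0 0; 0 -0.06 0 0.54 0 0 0
```

Request:
apply_moves(motion="60 0 0 -3 0 0 0; 60 0 0 -3 0 0 0; 0 -2.1 0 0.4 0 0.1 0; 0 -2.2 0 0.2 0 0.1 0; 0 -2.2 0 -0.1 0 0.1 0; 0 0 0 0 0 0 0; 0 0 0 0 0 0 0; 0 0 0 0 0 0 0", force=10)

```text
time: 17.82
tool_pos: [0.5118, -0.1226, 0.1676]
tool_rot: [-3.141, 0.001, 1.516]
contact_force: [-0.3, 0.6, 0.3]
opening: 0.0018
grip_force: 0.0
```

Run:
```python
from h import *
s=robot.observe(); print(s['time'],M(s['tool_pos']),s['tool_rot'],s['opening'],s['contact_force'])
a=cam('side')
for t in('lever','lever_tip','loop','loop_bar'):
    r=robot.search_frame(t,a); print(t,[(M(k['centre']).tolist(),round(k['score'],2)) for k in r[:2]])
m=robot.trace('loop',a)
if m:
  ys,xs=np.nonzero(m[0]['pixels']); i,j=xs.argmin(),xs.argmax(); print(m[0]['score'],len(xs),(xs[i],ys[i]),(xs[j],ys[j]),ys.min(),ys.max())
print(proj(a,[W(.076,.112,.0195),W(.076,.112,-.0195),W(-.009,.134),W(-.02,.1705)]))
```

```text
17.825 [0.0209 0.0003 0.1676] [-3.14094853e+00  1.16188769e-03  1.51551699e+00] 0.0018238955297970095 [-0.29329566  0.56424376  0.33504209]
lever [([-0.0069, 0.0011, 0.1329], 0.78), ([-0.292, -0.1148, 0.1043], 0.64)]
lever_tip [([-0.0072, 0.0018, 0.139], 0.78)]
loop [([0.0518, 0.0137, 0.1257], 0.51)]
loop_bar [([0.0905, 0.0336, 0.0911], 0.7), ([0.0483, 0.0152, 0.1217], 0.44)]
0.38 8 (np.int64(300), np.int64(201)) (np.int64(302), np.int64(201)) 201 203
[[299.43809851 202.89043103]
 [312.09478941 198.89354872]
 [322.0631014  212.46150205]
 [325.04351658 203.63344925]]
```

Request:
apply_moves(motion="0 -2 0 -0.1 0 0 0; 0 -0.5 0 0.1 0 0 0; 0 -0.5 0 0.2 0 0 0; 0 -0.5 0 0.2 0 0 0; 0 -0.5 0 0.3 0 0 0; 0 -0.4 0 0.3 0 0 0; 0 -0.4 0 0.4 0 0 0; 0 -0.3 0 0.4 0 0 0; 0 0 0 0 0 0 0")

```text
time: 19.25
tool_pos: [0.509, -0.1754, 0.1496]
tool_rot: [3.142, 0.002, 1.514]
contact_force: [-0.0, 0.3, 3.7]
opening: 0.0007
grip_force: 1.3
```

Run:
```python
from h import *
s=robot.observe(); print(s['time'],M(s['tool_pos']),s['tool_rot'],s['opening'],s['contact_force'])
a=cam('side')
for t in('lever','lever_tip','loop'):
    r=robot.search_frame(t,a); print(t,[(M(k['centre']).tolist(),round(k['score'],2)) for k in r[:2]])
```

```text
19.25 [-0.032   0.      0.1496] [3.14151747e+00 1.75336034e-03 1.51355436e+00] 0.0006682822845559882 [-0.04766649  0.33668228  3.68713133]
lever []
lever_tip []
loop [([0.0365, -0.1271, 0.0136], 0.19)]
```

Request:
apply_moves(motion="0 -0.3 0 0.4 0 0 0; 0 -0.2 0 0.5 0 0 0; 0 -0.2 0 0.5 0 0 0; 0 -0.2 0 0.5 0 0 0; 0 -0.1 0 0.5 0 0 0; 0 0 0 0.3 0 0 0; 0 0 0 0.2 0 0 0; 0 0 0 0 0 0 0")

```text
time: 20.45
tool_pos: [0.5081, -0.1843, 0.1204]
tool_rot: [-3.14, 0.0, 1.514]
contact_force: [0.1, 1.4, 0.6]
opening: 0.0006
grip_force: 0.0
```

Request:
apply_moves(motion="0 0 0 0.15 0 0 0; 0 0 0 0.15 0 0 0; 0 0 0 0.1 0 0 0; 0 0 0 0 0 0 0")

```text
time: 20.95
tool_pos: [0.5085, -0.1845, 0.119]
tool_rot: [3.14, 0.001, 1.514]
contact_force: [-5.7, 2.1, 15.3]
opening: 0.0005
grip_force: 8.5
```

Request:
apply_moves(motion="0 0 0 -1 0 0 0; 0 0 0 -4 0 0 0; 0 2 0 -5 0 0 0; 0 4 0 -5 0 0 0; 0 4 0 -3 0 0 0; 0 2 0 -3 0 0 0; 0 0 0 0 0 0 0; 0 0 0 0 0 0 0; 0 0 0 0 0 0 0")

```text
time: 22.08
tool_pos: [0.5147, -0.0663, 0.3241]
tool_rot: [-3.139, 0.001, 1.513]
contact_force: [-0.3, -0.9, -0.0]
opening: 0.0003
grip_force: 0.0
```

Run:
```python
from h import *
p=cam('wrist'); s=robot.observe(); print(s['time'],M(s['tool_pos']),s['tool_rot'],s['contact_force'])
a=cam('side')
for n,q in(('w',p),('s',a)):
  for t in('lever','lever_tip','loop','loop_bar'):
    r=robot.search_frame(t,q); print(n,t,[(M(k['centre']).tolist(),round(k['score'],2)) for k in r[:2]])
u=proj(p,[W(.08,.12),W(-.062,.119),W(-.02,.1745),W(.036,.09),W(.0785,.112),W(.0985,.09)]); print(np.round(u))
c=int(u[0,0]); col=p['img'][:,c-3:c+4].mean((1,2))
print('centre col',' '.join('%d:%d'%(i,col[i]) for i in range(int(u[0,1])-12,int(u[1,1])+14)))
for y in(.017,-.017):
  c=int(round(proj(p,[W(.05,.113,y)])[0,0])); r0=int(u[0,1])
  print('side',y,[p['img'][int(proj(p,[W(.055,.113,y)])[0,1]),k].mean().astype(int) for k in range(c-6,c+7)])
```

```text
22.125 [0.0772 0.0005 0.3243] [-3.13925614e+00  5.22387580e-04  1.51259419e+00] [ 0.40322404 -0.27846675 -0.27158323]
w lever [([0.0285, 0.0025, 0.1154], 0.68)]
w lever_tip [([0.0313, -0.0007, 0.1163], 0.84)]
w loop [([0.0435, 0.0047, 0.1154], 0.95), ([0.0294, -0.0005, 0.1164], 0.22)]
w loop_bar [([0.0419, 0.0065, 0.1168], 0.73)]
s lever [([-0.0124, 0.0046, 0.1196], 0.54), ([0.0952, 0.0182, 0.089], 0.32)]
s lever_tip [([0.0908, 0.0263, 0.0886], 0.73), ([-0.0176, 0.0066, 0.1225], 0.72)]
s loop [([0.0415, 0.0137, 0.1171], 0.4)]
s loop_bar []
[[274. 184.]
 [274. 285.]
 [274. 278.]
 [274. 211.]
 [274. 184.]
 [274. 165.]]
centre col 172:123 173:123 174:123 175:123 176:123 177:122 178:122 179:122 180:122 181:121 182:116 183:97 184:67 185:56 186:56 187:56 188:56 189:56 190:55 191:55 192:55 193:55 194:55 195:55 196:55 197:55 198:55 199:56 200:56 201:60 202:77 203:104 204:119 205:122 206:123 207:123 208:122 209:122 210:117 211:110 212:116 213:119 214:119 215:119 216:120 217:129 218:153 219:168 220:134 221:97 222:92 223:94 224:94 225:93 226:93 227:93 228:93 229:93 230:92 231:84 232:66 233:57 2
[... 154 characters left out ...]
56:45 257:45 258:45 259:44 260:43 261:44 262:42 263:43 264:45 265:44 266:43 267:43 268:42 269:42 270:41 271:41 272:41 273:42 274:42 275:42 276:40 277:41 278:41 279:40 280:40 281:41 282:40 283:43 284:51 285:60 286:64 287:63 288:64 289:59 290:53 291:53 292:55 293:57 294:57 295:57 296:58 297:59
side 0.017 [np.int64(119), np.int64(120), np.int64(119), np.int64(113), np.int64(110), np.int64(112), np.int64(109), np.int64(108), np.int64(116), np.int64(113), np.int64(95), np.int64(80), np.int64(78)]
side -0.017 [np.int64(78), np.int64(76), np.int64(81), np.int64(97), np.int64(106), np.int64(109), np.int64(111), np.int64(112), np.int64(116), np.int64(119), np.int64(121), np.int64(120), np.int64(121)]
```

Run:
```python
from h import *
a=cam('side')
m=robot.trace('lever',a)[:2]
for k in m:
  ys,xs=np.nonzero(k['pixels']); print(k['score'],len(xs),'x',xs.min(),xs.max(),'y',ys.min(),ys.max(),'bottom pts',xs[ys==ys.max()],'right pts',ys[xs==xs.max()])
for th in(0,.15,.3,.6): print(th,np.round(proj(a,[W(-.062*np.cos(th),.116+.062*np.sin(th),y) for y in(.009,-.009)]),1).tolist())
u=proj(a,[W(-.05,.116)])[0].astype(int); g=a['img'].mean(2).astype(int)
for r in range(u[1]-14,u[1]+16): print(r,*g[r,u[0]-14:u[0]+18])
print(u)
```

```text
0.76 184 x 300 333 y 202 231 bottom pts [329] right pts [227 228 229]
0.42 4715 x 260 367 y 199 288 bottom pts [313 314 315] right pts [264 265 266 267]
0 [[329.3, 231.2], [335.5, 229.0]]
0.15 [[329.4, 228.2], [335.6, 226.1]]
0.3 [[329.2, 225.0], [335.4, 222.8]]
0.6 [[327.9, 217.9], [334.2, 215.8]]
213 85 87 82 79 76 65 58 57 61 68 78 84 85 84 85 88 87 80 82 85 85 82 77 77 79 78 79 79 79 78 78 78
214 73 72 70 68 65 65 64 64 57 56 84 89 85 85 85 85 86 85 85 120 133 104 84 78 77 78 78 79 79 79 78 78
215 58 53 60 64 63 63 61 58 55 48 72 93 90 85 85 120 134 134 135 151 158 143 143 145 103 74 80 78 78 78 78 77
216 72 76 67 60 59 59 58 59 63 48 39 73 109 129 135 152 159 160 160 159 159 159 164 174 163 109 79 78 76 81 86 81
217 89 77 64 55 59 61 61 62 64 58 42 55 113 149 157 158 158 159 160 160 160 159 159 165 193 158 101 79 76 81 83 81
218 85 50 48 56 61 65 64 63 62 64 57 68 115 128 143 154 158 159 160 160 160 160 159 159 177 182 158 105 75 78 78 78
219 100 49 39 46 58 63 64 64 62 63 64 70 125 129 129 141 156 160 159 159 160 160 160 159 159 171 184 137 86 76 79 79
220 104 56 35 47 49 58 64
[... 2084 characters left out ...]
161 159 159 159 161 161 161 161
238 155 156 158 158 157 157 157 159 160 159 158 158 142 108 93 116 127 133 152 160 161 161 160 161 161 160 159 159 160 161 161 161
239 155 155 155 158 158 156 156 158 159 159 159 158 158 149 144 154 160 160 160 159 160 161 161 160 160 159 159 158 159 160 160 161
240 154 154 155 156 158 158 157 156 158 159 160 159 159 159 159 159 159 160 160 160 160 160 160 161 160 159 160 159 159 159 160 161
241 155 154 154 155 157 158 158 156 157 158 159 160 159 159 159 160 159 159 161 161 160 160 160 161 160 160 159 160 159 158 159 160
242 157 155 153 154 155 157 158 157 156 157 159 160 160 159 159 159 159 159 160 161 161 160 160 160 160 160 159 159 159 158 158 159
[329 227]
```

```bash
python3 -c "
from h import *
print(robot.hand_in())"
```

```text
the job is handed in; nothing more can be done
None
```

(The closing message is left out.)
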